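# Set the straightedge and hold the label tensioner back for threading

## Robot

A 7-joint arm with a two-finger parallel gripper is mounted at the origin on the work surface. World frame = base frame: x ahead of the robot, y to its left, z up, the work surface at z = 0. Lengths are in mm, angles in rad, forces in N, time in s.
With the tool pointing down it reaches from about 400 to 925 mm from the base axis. Payload 5.6 kg.
Tool frame: the origin (TCP) lies at the very end of the fingers, on their centre line; the grasp point (between the pads) lies 19 mm behind it; z points along the fingers, y is the direction in which the jaws open and shut (so a half turn about z gives the same grasp; the last joint's range is limited). The gripper opens to 85 mm and grips with 20 to 120 N. Pads are 22 mm wide; open, the fingers measure 114 mm over their backs; the gripper's body (76 mm by 85 mm) begins 54 mm behind the grasp point. The pads swing forward as they close: fully open they stand 13 mm farther back than shut.
Start: joints at [-1.324, 0.468, -0.012, 1.603, 0.006, 1.071, -0.056], TCP at [185.785, 622.89, 231.29] pointing down, gripper open.
Joint ranges: [-2.53, 2.53], [-0.31, 2.02], [-1.57, 1.55], [0.28, 2.44], [-1.29, 4.43], [0.15, 1.84], [-2.92, 2.92]. Speed limits (rad/s): [2.57, 2.57, 3.14, 3.14, 3.14, 3.14, 3.14].

## Interface

Orientations are given as a unit quaternion [w, x, y, z].
In Python, from workcell import env gives the robot as it stands.
- The arm moves only by the tool arm_command, never from a script. Its argument "steps" is a list of rows, each a list of 6 numbers: the shift along the tool's x, y, z in cm, then the turn, a rotation vector about the tool's x, y, z in degrees. In form: [[dx, dy, dz, rx, ry, rz], ...]. A call has 1 to 20 rows; each row is the pose to reach, as a shift and turn from the pose commanded when the call began, along the tool's axes at that moment; what a row does not reach only later rows make up. A row lasts 1/12 s, in which the tool goes at most 41.7 mm and 7.16 degrees, less where a joint would pass 70% of its speed; a pose out of reach is approached as far as the arm can. A call with a gripper value outside its range is refused whole. "fingers" is the closure, from -1 (fully open) to 1 (shut), set as the call begins (left out, the last holds). The fingers move at their own pace and stop on an object; "newtons" is the grip in N (left out, the last holds). Time passes only in rows, so rows that repeat a pose let the fingers close. It gives the time, the measured TCP pose, the force and the opening at its end, in the units of the state.
- env.get_state(): the state, without advancing time (a new reading comes with each control period).
- env.snapshot(name): name is "scene" or "side" or "wrist"; returns the picture (400x640x3 uint8, blue, green, red); there is no depth.
- env.camera_params(name): a dict with "vfov" (degrees; the focal length in pixels is half the picture's height over the tangent of half this angle, whatever the lens; pixels are square), "cx", "cy" (the principal point, pixels), "eye" and "rotation" of the camera in the world. Camera axes: x right, y up, looking along -z (the intrinsics and any distortion apply to the point x, -y, -z); pixel columns grow to the right and rows downward; lengths in mm; the calibration is good to about 2 mm. A picture is of the moment at which its call begins: read the wrist's pose just before it. camera_params takes no time and is no camera call; for the wrist camera it gives the pose at the moment of the call.
- env.close_job(): hands the job in, once; it reports no verdict.
Trained networks look in the newest picture that a camera, given by its name, has taken for a name from the list of things; names that differ only in an ending like _2 or _b are one class to them, and where a whole thing is asked for, a point or a joint stands for the part that bears it (a point fixed in the world has none). Each returns a list of dicts, best first, with "p" (0 to 1); they miss things now and then, are a little off and sometimes report something else, mostly with a low value. They report only what shows in the picture. A call takes as long as a camera call. They do not tell look-alikes from the thing itself.
- env.look_for(camera, query): "location" ([column, row] in pixels, amid what is visible of it).
The state is a dict: "t": time; "joints": joint angles; "joint_velocities": joint speeds; "tau": joint torques, N m; "eef_pos": TCP position; "orientation": TCP orientation; "force": force on the tool from outside, world axes, zero at the start; "wrist_torque": the same for the moment, N m; "finger_gap": finger opening in mm.
Only numpy, scipy, OpenCV 4.12 (cv2) and the standard library are available. Lean on these libraries where they do the work, as an engineer would, in place of code of your own. Each camera call takes 0.05 s, during which the arm holds its last target.

## Task

Get the label station ready for threading a new strip: lay the straightedge flat on the grey base plate, flush against the long face of the white idler block that looks towards the robot and covering the block's whole length, and let go of it. Then push the sprung tensioner arm back past its ratchet click until it is clear of the pawl, close to its back stop, and finish holding it compressed there with the gripper; do not let go, and leave the pill bottle standing where it is.

Things in the scene. Friction and masses are not known exactly. Their poses are not given: they have to be found in the camera images.
- straightedge: Loose aluminium straightedge lying on the counter: flat bar 200 (x) x 44 (y) x 8 mm thick (z) with a black plastic grip block standing on its middle, 36 mm long (x) x 16 mm wide (y), from 8 to 36 mm above the underside. About 0.2 kg. Origin: centre of the underside; x along the bar, z up. It is the same either way round: either long edge may be the flush one.
- idler_block (a point): Fixed white plastic block on the base plate, 40 (x) x 140 (y) x 34 mm high, two steel discs on top (8 mm high). Origin: centre of its underside, on the plate's top face, 12 mm above the counter. The long face to lay against is at x = -20 mm, looking along -x to the robot; laid flush, the straightedge's origin is at x -42, y 0, z 0 mm here. Block, plate and pivot are one fixed piece.
- tension_angle (a joint): Sprung arm's angle about its upright pivot, rad, anticlockwise from above: 0 at the forward rest stop, growing as the roller is pushed back, away from the robot. The tooth meets the pawl at about 0.22 and clicks past at about 0.6; let go, the arm springs back onto the pawl at 0.57 to 0.59: not enough. Back stop 0.90. Push at the roller: 3 N at first, 8 N at the end, 1 to 3 N more over the tooth.
- roller_mid (a point): On the axis of the upright steel roller (radius 10 mm, from 40 to 90 mm above the counter) at the arm's tip, the place to push. The point is 66 mm above the counter, 110 mm from the pivot axis. At joint 0 the way from pivot to roller is the station's -y turned 0.45 rad clockwise (towards the robot). The space in front of it is free.
- tensioner: The swinging arm with its roller and ratchet disc (radius 45 mm, round the pivot): aluminium bar 20 mm wide, 8 mm thick, its top 40 mm above the counter. Origin on the pivot axis 20 mm above the counter; x along the arm towards the roller, z up.
- pivot (a point): Point on the tensioner's upright pivot axis, at 66 mm above the counter.
- pill_bottle: Bystander: white pill bottle, r 24 mm, 85 mm high, standing; origin at the centre of its underside.
- station: The station's grey base plate, fixed on the counter: 260 (x) x 460 (y) x 12 mm. Origin: centre of its underside; axes parallel to the block's. The block's origin is at x 50, y -100 mm, the tensioner's pivot at x 0, y 160 mm; an empty core spindle, 52 mm high, at x -88, y 185 mm; the pawl in its guide, 38 mm high, at x 50 to 126, y 160 mm.
Not all that is in view belongs to the job. Several things have the shape of the straightedge; the one meant has the colours described above.

How it is judged (in metres and radians):
On the way, in this order (a step that is already met when the one before it is completed fails the run):
1. the straightedge lies flat on the plate, flush against the block's face over its whole length, released (x of straightedge in the frame of idler_block between -0.0455 and -0.039 m and y of straightedge in the frame of idler_block between -0.032 and 0.032 m and z of straightedge in the frame of idler_block below 0.004 m and angle between the x axis of straightedge and the y axis of idler_block, either way round below 0.045 rad and angle between straightedge's own z axis and vertical below 0.05 rad and contact force between the fingers and straightedge below 0.2 N and linear speed of straightedge below 0.02 m/s), for 0.3 s.
2. the robot has pushed the tensioner arm past its click, clear of the pawl (value of joint tension_angle above 0.68 rad and contact force between any of the fingers, the arm and tensioner above 1.5 N), for 0.2 s.
At the end, for the whole second after the job is handed in: Straightedge flat on the plate, free, at rest, within 3 mm and 0.045 rad of flush with the idler block's near face, its middle within 32 mm of the block's; the robot still presses the tensioner arm with over 1.5 N and holds it still above 0.68 rad, past the pawl; straightedge and arm do not touch (all of step 1 and all of step 2 and contact force between straightedge and tensioner below 0.2 N and velocity of joint tension_angle between -0.1 and 0.1 rad/s); the arm keeps its last pose, push and grip.
It fails at once if the pill bottle is shoved more than 30 mm or tipped (distance of pill_bottle from where it was at the start of the episode above 0.03 m or angle between pill_bottle's own z axis and vertical above 0.5 rad).
It also fails if it takes over 58 s, if anything falls off the work surface, if the arm or the gripper's body presses on something with over 40 N, if the wrist force passes 120 N, or if a joint passes its speed limit or range.

## Working session

There is one attempt and no reset: what is moved stays moved. The work goes in short steps, Python scripts to look and compute and a tool call to move; the robot and the scene stay as the last step left them, time stands still between calls to the robot, and variables do not carry over. Pictures are saved under pics/ and viewed, and the job is handed in when it is done.

Besides the shell and the picture viewer there is one more tool, called after "Request:" as name(argument=value, ...), one argument or row to a line, values as JSON. arm_command: Moves the arm, as the interface text tells. Its arguments: {"type":"object","properties":{"steps":{"type":"array","items":{"type":"array","items":{"type":"number"}}},"fingers":{"type":"number"},"newtons":{"type":"number"}},"required":["steps"]}

```bash
mkdir -p pics; ls; cat > h.py <<'E'
import numpy as np,cv2
from workcell import env
def snap(n,f):
    im=np.array(env.snapshot(n)); cv2.imwrite('pics/'+f,im); return im
E
python3 - <<'E'
from h import *
print(env.get_state())
for n in ['scene','side','wrist']:
    print(n,env.camera_params(n)); snap(n,n+'0.png')
E
```

```text
pics
{'t': 0.0, 'joints': array([-1.32398233,  0.46835577, -0.01160437,  1.60362776,  0.00599144,
        1.0713466 , -0.05633394]), 'joint_velocities': array([ 0.00115542, -0.00118346,  0.00047267, -0.00059087,  0.00084777,
        0.0004196 ,  0.00029258]), 'tau': array([ 2.18703390e-04, -5.32379329e+01,  2.16549559e-02, -2.51311183e+01,
        1.13661715e-02,  7.63727498e-03,  7.23466002e-06]), 'eef_pos': array([185.66000577, 622.35566323, 230.3504741 ]), 'orientation': array([-6.72329695e-05,  1.44450126e-01,  9.89511716e-01, -8.48801797e-04]), 'force': array([-0.50510911, -0.82829947,  0.66897851]), 'wrist_torque': array([ 0.03101792, -0.03104202, -0.03455597]), 'finger_gap': 85.43510004783917}
scene {'vfov': 55.80701807659578, 'cx': 319.1223380397022, 'cy': 194.05607895504357, 'eye': array([1029.58142409,  556.43565117,  635.15862353]), 'rotation': array([0.23821027, 0.12739324, 0.46350978, 0.84391084])}
side {'vfov': 53.24133432385749, 'cx': 315.49159545276996, 'cy': 198.15158770163958, 'eye': array([  286.10050294, -1204.5057961 ,  1081.50536071]), 'rotation': array([ 0.91041157,  0.39099763, -0.05597541, -0.12303813])}
wrist {'vfov': 68.42064997882092, 'cx': 325.407107485401, 'cy': 199.87466975575566, 'eye': array([117.75151343, 643.24309101, 373.43333637]), 'rotation': array([ 0.79350172, -0.11388219, -0.08408417,  0.59187474])}
```

View pics/scene0.png

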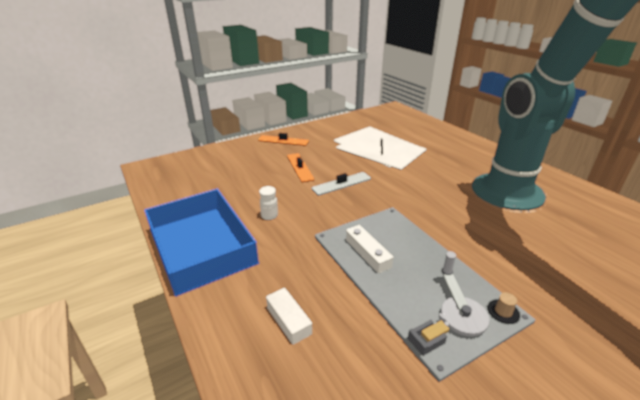

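View pics/side0.png

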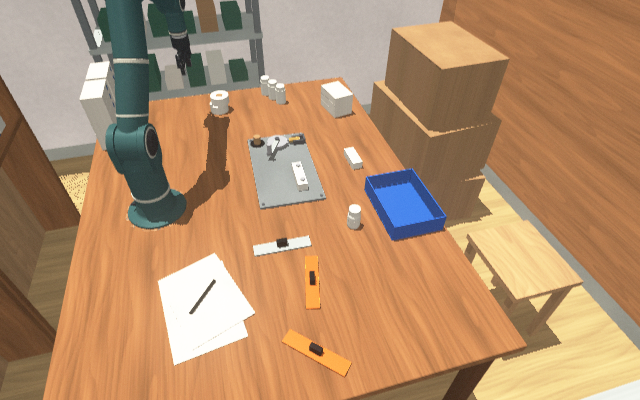

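View pics/wrist0.png

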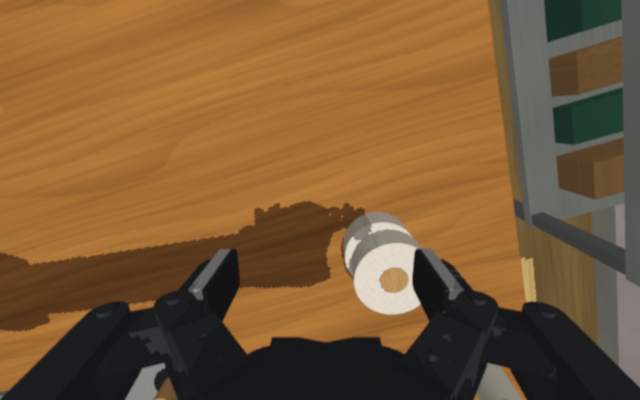

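The silver bar with a black grip is at scene (342,183) and side (282,246). The orange bars at scene (300,167) and (284,140) are look-alikes in the wrong colour. The station is at scene (420,285) and the pill bottle at scene (268,203). Next I'll confirm the bar in a crop and query the networks.

```bash
python3 - <<'E'
from h import *
for c in ['scene','side']:
    for q in ['straightedge','idler_block','roller_mid','pivot','pill_bottle','station','tensioner']:
        print(c,q,[(np.round(d['location'],1).tolist(),round(d['p'],2)) for d in env.look_for(c,q)][:4])
a=cv2.imread('pics/scene0.png');b=cv2.imread('pics/side0.png')
def crop(im,x,y,w,h,s,f): cv2.imwrite('pics/'+f,cv2.resize(im[y:y+h,x:x+w],None,fx=s,fy=s,interpolation=cv2.INTER_CUBIC))
crop(a,300,160,240,215,3.3/1.2,'sc1.png'); crop(b,240,125,100,140,4,'sd1.png'); crop(a,300,160,90,45,8,'sc_bar.png')
E
```

```text
scene straightedge [([300.5, 171.2], 0.82), ([336.6, 180.2], 0.73), ([287.1, 142.0], 0.64)]
scene idler_block [([424.2, 290.5], 0.57)]
scene roller_mid [([459.6, 313.7], 0.87)]
scene pivot []
scene pill_bottle [([265.1, 202.9], 0.7)]
scene station [([422.9, 294.1], 0.72), ([459.9, 310.6], 0.65)]
scene tensioner [([461.5, 310.3], 0.88)]
side straightedge [([283.3, 247.9], 0.79), ([310.2, 285.7], 0.65), ([319.0, 353.6], 0.6)]
side idler_block [([280.2, 171.4], 0.96)]
side roller_mid []
side pivot [([283.2, 171.5], 0.9)]
side pill_bottle [([350.8, 216.3], 0.49)]
side station [([284.3, 169.7], 0.61)]
side tensioner [([275.3, 145.1], 0.56)]
```

View pics/sc1.png

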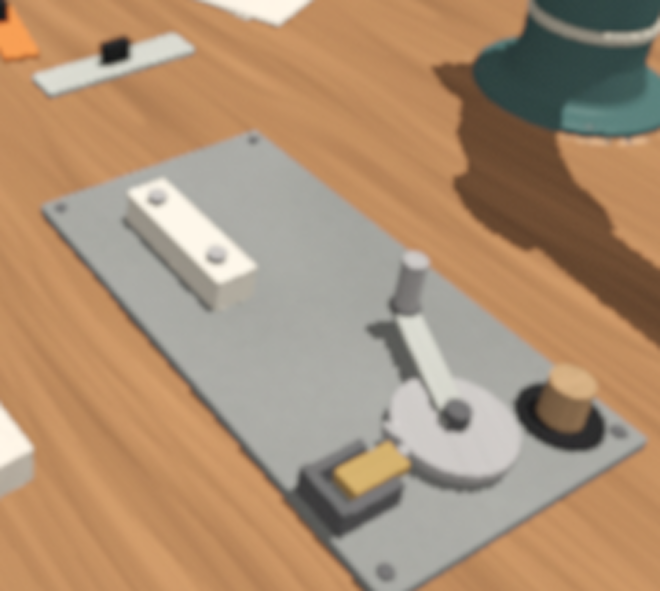

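View pics/sd1.png

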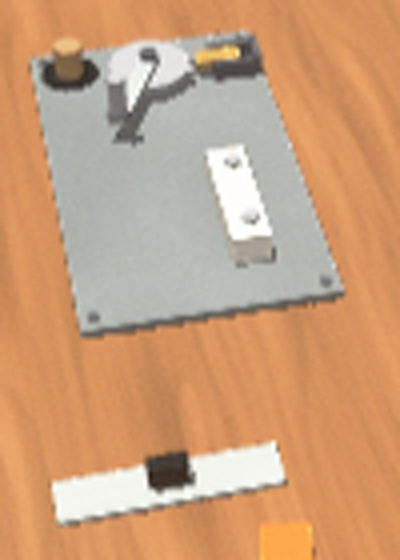

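View pics/sc_bar.png

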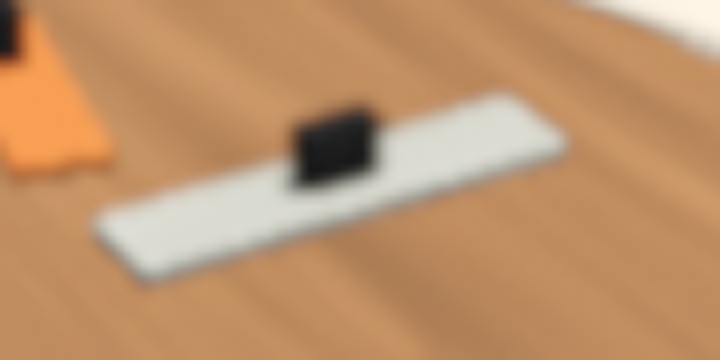

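The crop confirms a light-silver bar with a black grip at scene (342,181); the neighbour at left is orange. Next I fit the poses.

```bash
cat >> h.py <<'E'
from scipy.spatial.transform import Rotation as R
from scipy.optimize import least_squares
def cam(p):
    q=p['rotation']; M=R.from_quat([q[1],q[2],q[3],q[0]]).as_matrix()
    f=200/np.tan(np.radians(p['vfov']/2)); return M,np.array(p['eye']),f,p['cx'],p['cy']
def proj(P,c,k=0):
    M,e,f,cx,cy=c; d=(np.atleast_2d(P)-e)@M; x=d[:,0]/-d[:,2]; y=-d[:,1]/-d[:,2]; s=1+k*(x*x+y*y)
    return np.c_[cx+f*x*s,cy+f*y*s]
def ray(uv,z,c,k=0):
    M,e,f,cx,cy=c; x=(uv[0]-cx)/f;y=(uv[1]-cy)/f
    xd,yd=x,y
    for _ in range(20):
        s=1+k*(x*x+y*y); x,y=xd/s,yd/s
    d=M@np.array([x,-y,-1]); return e+d*(z-e[2])/d[2]
def place(o,pose):
    o=np.atleast_2d(np.array(o,float)); x,y,a=pose; c,s=np.cos(a),np.sin(a)
    return np.c_[x+c*o[:,0]-s*o[:,1], y+s*o[:,0]+c*o[:,1], o[:,2]]
E
cat > fit.py <<'E'
from h import *
S=cam(env.camera_params('scene'));D=cam(env.camera_params('side'))
uc=lambda P,s,o:(np.array(P,float)+.5)/s-.5+np.array(o)
sc=uc([(258,135),(44,208),(645,440),(157,197),(216,254),(414,260),(458,410)],2.75,(300,160))
so=[(-130,-230,12),(130,-230,12),(-130,230,12)]
# discs on block unknown y: skip ; roller top handled later
sc_pts=sc[:3]
sd_pts=uc([(31,62),(82,328),(345,293),(250,36)],4,(240,125)); do=[(-130,230,12),(-130,-230,12),(130,-230,12),(130,230,12)]
# block top corners z=46: scene (128,190) (160,180)?(257,267),(218,285)
blk=[(30,-170,46),(70,-170,46),(30,-30,46)]
def res(v,full=False):
    r1=proj(place(so,v[:3]),S,v[6])-sc_pts; r2=proj(place(do,v[:3]),D,v[7])-sd_pts
    b1=proj(place(bo,v[3:6]),S,v[6])-bs; b2=proj(place(bo,v[3:6]),D,v[7])-bd
    return np.concatenate([r1.ravel(),r2.ravel(),b1.ravel(),b2.ravel()])
bs=uc([(148,272),(95,218),(508,95),(570,143)],8,(300,160))
bd=uc([(278,443),(286,477),(60,518),(52,485)],4,(240,125))
bo=None
for bo in [[(-100,-22,8),(-100,22,8),(100,22,8),(100,-22,8)]]:
  # order in scene: determine by ray
  print([ray(p,8,S)[:2].round() for p in bs],[ray(p,8,D)[:2].round() for p in bd])
  print([ray(p,12,S)[:2].round() for p in sc_pts],[ray(p,12,D)[:2].round() for p in sd_pts])
E
python3 fit.py
```

```text
[array([ 523., -289.]), array([ 520., -335.]), array([ 320., -328.]), array([ 323., -282.])] [array([ 522., -295.]), array([ 518., -334.]), array([ 321., -328.]), array([ 320., -290.])]
[array([383., -99.]), array([ 637., -113.]), array([402., 349.])] [array([396., 336.]), array([ 378., -109.]), array([ 634., -128.]), array([651., 322.])]
```

```bash
cat >> fit.py <<'E'
bo=[(100,22,8),(100,-22,8),(-100,-22,8),(-100,22,8)]
for ks in (0,1):
    g=lambda v:res(np.r_[v[:6],v[6:]*ks])
    r=least_squares(g,[515,110,0,421,-309,0,0,0],loss='soft_l1')
    print(r.x.round(4)); print(g(r.x).reshape(-1,2).round(1).tolist())
v=r.x
st=v[:3]
for n,o in [('roller top',place([(110*np.sin(-.45)*1, 160-110*np.cos(.45),90)],st)),('pivot',place([(0,160,66)],st)),('blocktop',place([(30,-170,46),(70,-170,46),(70,-30,46),(30,-30,46)],st))]:
    print(n,o.round(),proj(o,S,v[6]).round(1).tolist(),proj(o,D,v[7]).round(1).tolist())
    print(' crop',((proj(o,S,v[6])-[300,160])*2.75).round().tolist(),((proj(o,D,v[7])-[240,125])*4).round().tolist())
np.save('v.npy',v)
c=env.camera_params('scene')
for b,cc,k,z in [((268,217),S,v[6],0),((354,227),D,v[7],0)]: print(ray(b,z,cc,k))
E
python3 fit.py
```

```text
[array([ 523., -289.]), array([ 520., -335.]), array([ 320., -328.]), array([ 323., -282.])] [array([ 522., -295.]), array([ 518., -334.]), array([ 321., -328.]), array([ 320., -290.])]
[array([383., -99.]), array([ 637., -113.]), array([402., 349.])] [array([396., 336.]), array([ 378., -109.]), array([ 634., -128.]), array([651., 322.])]
[ 5.172805e+02  1.137306e+02 -5.070000e-02  4.206520e+02 -3.099906e+02
 -3.360000e-02  0.000000e+00  0.000000e+00]
[[-0.4, -2.5], [-1.5, -2.2], [1.2, -0.2], [0.3, -1.8], [-0.6, 0.2], [0.0, -1.1], [0.7, -2.0], [0.0, -0.4], [-0.1, -0.1], [-0.1, -0.0], [-0.2, -0.4], [-0.4, -0.7], [0.4, 0.1], [-0.3, 0.3], [0.1, -1.2]]
[ 5.173828e+02  1.184020e+02 -4.580000e-02  4.197622e+02 -3.108047e+02
 -3.200000e-02 -3.140000e-02 -2.233000e-01]
[[0.1, -1.8], [-0.9, -0.9], [0.4, -0.8], [0.7, -1.6], [-0.2, -0.6], [-0.0, -2.0], [0.3, -2.2], [0.1, -0.6], [-0.0, -0.3], [-0.1, -0.2], [-0.2, -0.6], [-0.6, -0.5], [0.3, 0.2], [0.1, 0.0], [0.4, -1.3]]
roller top [[472. 181.  90.]] [[451.5, 254.7]] [[269.1, 143.1]]
 crop [[417.0, 260.0]] [[117.0, 73.0]]
pivot [[525. 278.  66.]] [[468.5, 302.0]] [[277.0, 133.6]]
 crop [[463.0, 391.0]] [[148.0, 34.0]]
blocktop [[540. -53.  46.]
 [580. -55.  46.]
 [586.  85.  46.]
 [546.  87.  46.]] [[360.0, 224.9], [346.8, 229.6], [380.0, 263.0], [394.1, 257.1]] [[297.6, 183.2], [307.6, 181.7], [300.6, 160.3], [291.3, 161.6]]
 crop [[165.0, 178.0], [129.0, 191.0], [220.0, 283.0], [259.0, 267.0]] [[231.0, 233.0], [270.0, 227.0], [243.0, 141.0], [205.0, 146.0]]
[ 702.57133006 -268.72703987    0.        ]
[ 692.86629256 -292.49947242    0.        ]
```

```bash
cat >> h.py <<'E'
import json,os
def Rdown(az): # tool y at azimuth az deg, z down
    a=np.radians(az); y=np.array([np.cos(a),np.sin(a),0]); z=np.array([0,0,-1.]); x=np.cross(y,z); return np.c_[x,y,z]
def load(): d=json.load(open('cmd.json')); return np.array(d['p']),np.array(d['R'])
def setcmd(p,az): json.dump({'p':list(map(float,p)),'R':Rdown(az).tolist()},open('cmd.json','w'))
def row(p,az):
    p0,R0=load(); d=R0.T@(np.array(p)-p0)/10; r=R.from_matrix(R0.T@Rdown(az)).as_rotvec(degrees=True)
    print('row',d.round(2).tolist(),r.round(2).tolist(),'dist',np.linalg.norm(d)*10)
def after(rw):  # update commanded pose by the row given
    p0,R0=load(); rw=np.array(rw,float); p=p0+R0@rw[:3]*10; Rn=R0@R.from_rotvec(rw[3:],degrees=True).as_matrix()
    json.dump({'p':p.tolist(),'R':Rn.tolist()},open('cmd.json','w'))
    az=np.degrees(np.arctan2(Rn[1,1],Rn[0,1])); s=env.get_state(); q=s['orientation']
    M=R.from_quat([q[1],q[2],q[3],q[0]]).as_matrix()
    print('cmd',p.round(2),'az',az.round(2),'| meas',s['eef_pos'].round(2),'az',np.degrees(np.arctan2(M[1,1],M[0,1])).round(2),'tilt',np.degrees(np.arccos(-M[2,2])).round(2),'F',s['force'].round(1),'gap',round(s['finger_gap'],1),'t',round(s['t'],2),'j',s['joints'].round(2))
E
python3 - <<'E'
from h import *
M=R.from_quat([.14445,.98951,-.0008,0]).as_matrix()
setcmd([185.785,622.89,231.29],np.degrees(np.arctan2(M[1,1],M[0,1])))
row([480,120,330],40); row([480,120,330],-1.8)
E
```

```text
row [-42.57, -39.78, -9.87] [0.0, 0.0, 33.39] dist 590.9352607731239
row [-42.57, -39.78, -9.87] [0.0, 0.0, 75.19] dist 590.9352607731239
```

Request:
arm_command(
  steps=[
    [-3,-2.8,-0.7,0,0,5],
    [-6,-5.6,-1.4,0,0,10],
    [-9,-8.4,-2.1,0,0,15],
    [-12,-11.2,-2.8,0,0,20],
    [-15,-14,-3.5,0,0,25],
    [-18,-16.8,-4.2,0,0,30],
    [-21,-19.6,-4.9,0,0,35],
    [-24,-22.4,-5.6,0,0,40],
    [-27,-25.2,-6.3,0,0,45],
    [-30,-28,-7,0,0,50],
    [-33,-30.8,-7.7,0,0,55],
    [-36,-33.6,-8.4,0,0,60],
    [-39,-36.4,-9.1,0,0,65],
    [-42,-39.2,-9.8,0,0,70],
    [-42.6,-39.8,-9.9,0,0,75.2],
    [-42.6,-39.8,-9.9,0,0,75.2],
    [-42.6,-39.8,-9.9,0,0,75.2],
  ],
)

```text
t: 2.27
eef_pos: [480.2, 119.7, 330.3]
orientation: [-0.0, 0.718, 0.696, 0.0]
force: [-0.4, 0.1, 0.7]
finger_gap: 85.5
```

```bash
python3 - <<'E'
from h import *
after([-42.6, -39.8, -9.9, 0, 0, 75.2])
print(env.camera_params('wrist')); json.dump({k:np.array(v).tolist() for k,v in env.camera_params('wrist').items()},open('w1.json','w')); snap('wrist','w1.png')
E
```

```text
cmd [480.23 119.72 330.29] az -1.81 | meas [480.17 119.71 330.35] az -1.77 tilt 0.04 F [-0.4  0.1  0.7] gap 85.5 t 2.27 j [-0.77  0.1   0.49  1.88 -0.05  1.18 -0.28]
{'vfov': 68.42064997882092, 'cx': 325.407107485401, 'cy': 199.87466975575566, 'eye': array([482.60257831, 191.04635321, 473.39818843]), 'rotation': array([ 0.98988491, -0.1410671 ,  0.0021324 , -0.01494621])}
```

View pics/w1.png

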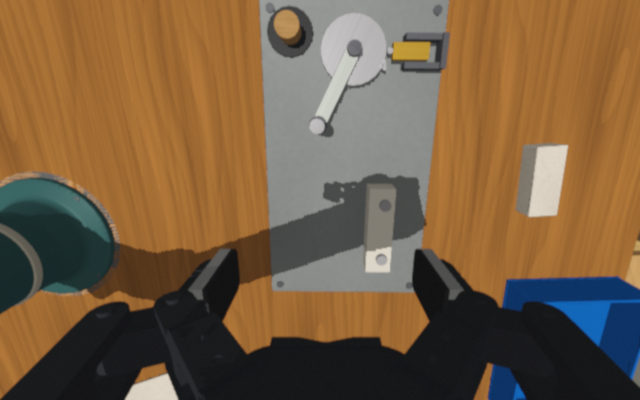

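The wrist view shows the station: pivot (354,47), roller top (318,125), block from (366,183) to (391,272), and the plate's near corner at about (272,291).

```bash
python3 - <<'E'
from h import *
im=cv2.imread('pics/w1.png'); c=cam(json.load(open('w1.json')))
print('net',[ (q,[(np.round(d['location'],1).tolist(),round(d['p'],2)) for d in env.look_for('wrist',q)][:2]) for q in ['idler_block','roller_mid']])
v=np.load('v.npy'); print(v[:3])
im2=cv2.resize(im[0:300,255:455],None,fx=2,fy=2,interpolation=cv2.INTER_CUBIC)
for o in [(-130,-230,12),(130,-230,12),(130,230,12),(-130,230,12),(0,160,50),(-47.8,61,90),(30,-170,46),(70,-170,46),(70,-30,46),(30,-30,46),(30,-170,12),(30,-30,12)]:
    p=proj(place([o],v[:3]),c)[0]; print(o,p.round(1)); 
    q=((p-[255,0]+.5)*2-.5).round().astype(int); cv2.drawMarker(im2,(int(q[0]),int(q[1])),(0,0,255),cv2.MARKER_CROSS,9,1)
cv2.imwrite('pics/w1c.png',im2)
E
```

```text
net [('idler_block', [([348.7, 134.9], 0.71), ([348.4, 54.9], 0.29)]), ('roller_mid', [([349.4, 56.0], 0.57)])]
[ 5.17382778e+02  1.18402042e+02 -4.58225432e-02]
(-130, -230, 12) [271.4 288.5]
(130, -230, 12) [416.4 290.5]
(130, 230, 12) [451.   -5.7]
(-130, 230, 12) [259.3  -9.1]
(0, 160, 50) [355.8  43.3]
(-47.8, 61, 90) [317.6 122.4]
(30, -170, 46) [365.  269.4]
(70, -170, 46) [389.6 269.8]
(70, -30, 46) [396.8 185.9]
(30, -30, 46) [370.  185.5]
(30, -170, 12) [362.5 259.5]
(30, -30, 12) [366.9 180.6]
```

View pics/w1c.png

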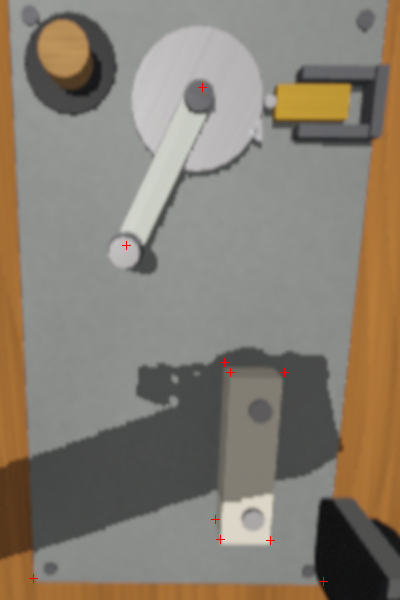

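```bash
python3 - <<'E'
from h import *
im=cv2.imread('pics/w1.png')
cv2.imwrite('pics/w1d.png',cv2.resize(im[172:282,350:410],None,fx=5,fy=5,interpolation=cv2.INTER_CUBIC))
E
```

```text
(no output)
```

View pics/w1d.png

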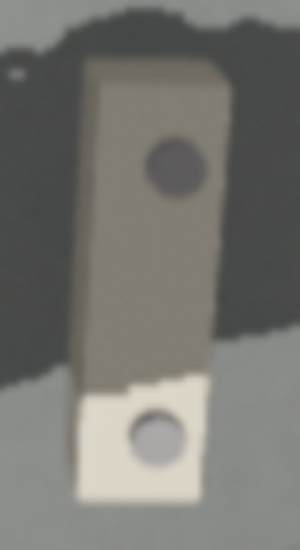

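```bash
cat > fit2.py <<'E'
from h import *
c=cam(json.load(open('w1.json'))); v=np.load('v.npy')
uc=lambda P,s,o:(np.array(P,float)+.5)/s-.5+np.array(o)
pts=np.r_[uc([(98,82),(231,85),(78,502),(201,502),(85,60)],5,(350,172)),uc([(34,582),(125,250)],2,(255,0))]
ob=[(30,-30,46),(70,-30,46),(30,-170,46),(70,-170,46),(30,-30,12),(-130,-230,12),(-47.8,61,90)]
for k in (0,1):
    g=lambda w:(proj(place(ob,w[:3]),c,w[3]*k)-pts).ravel()
    r=least_squares(g,np.r_[v[:3],0]); print(r.x.round(4)); print(g(r.x).reshape(-1,2).round(1).tolist())
g=lambda w:(proj(place(ob[:5],w[:3]),c)-pts[:5]).ravel()
r=least_squares(g,v[:3]); print('blockonly',r.x.round(4)); print(g(r.x).reshape(-1,2).round(1).tolist())
print('flush centre',place([(8,-100,12)],r.x))
E
python3 fit2.py
```

```text
[ 5.168092e+02  1.144094e+02 -4.330000e-02  0.000000e+00]
[[0.4, 0.1], [0.5, -0.2], [-0.3, -0.4], [-0.4, -0.1], [-0.0, -0.6], [-0.1, -0.1], [-0.1, 1.0]]
[ 5.167638e+02  1.144906e+02 -4.340000e-02  2.800000e-02]
[[0.4, 0.0], [0.6, -0.3], [-0.3, -0.3], [-0.2, 0.0], [-0.0, -0.7], [-0.4, 0.2], [-0.2, 0.8]]
blockonly [ 5.161211e+02  1.136759e+02 -3.600000e-02]
[[0.1, 0.4], [0.2, -0.0], [0.0, -0.1], [-0.0, -0.0], [-0.3, -0.3]]
flush centre [[520.52062032  13.45291139  12.        ]]
```

```bash
python3 - <<'E'
from h import *
row([420.5,-310.5,180],-1.81)
E
```

```text
row [-43.19, -4.61, 15.03] [0.0, 0.0, -0.0] dist 459.6113872616244
```

Request:
arm_command(
  steps=[
    [-4,-0.4,0,0,0,0],
    [-8,-0.8,0,0,0,0],
    [-12,-1.2,1,0,0,0],
    [-16,-1.6,2.5,0,0,0],
    [-20,-2.1,4,0,0,0],
    [-24,-2.5,6,0,0,0],
    [-28,-3,8,0,0,0],
    [-32,-3.4,10,0,0,0],
    [-35.5,-3.8,12,0,0,0],
    [-39,-4.2,13.5,0,0,0],
    [-42,-4.5,14.6,0,0,0],
    [-43.2,-4.6,15,0,0,0],
    [-43.2,-4.6,15,0,0,0],
    [-43.2,-4.6,15,0,0,0],
  ],
)

```text
t: 3.58
eef_pos: [420.7, -309.8, 179.6]
orientation: [-0.001, 0.718, 0.696, -0.0]
force: [0.8, 1.3, 0.1]
finger_gap: 85.1
```

```bash
python3 - <<'E'
from h import *
after([-43.2, -4.6, 15, 0, 0, 0])
json.dump({k:np.array(v).tolist() for k,v in env.camera_params('wrist').items()},open('w2.json','w')); snap('wrist','w2.png')
c=cam(json.load(open('w2.json')))
print(proj(place([(100,22,8),(100,-22,8),(-100,-22,8),(-100,22,8),(18,8,36),(-18,8,36),(18,-8,36),(-18,-8,36)],(420.5,-310.5,-.0325)),c).round())
E
```

```text
cmd [ 420.6  -310.61  180.29] az -1.81 | meas [ 420.7  -309.81  179.65] az -1.76 tilt 0.1 F [0.8 1.3 0.1] gap 85.1 t 3.58 j [-0.05  0.38  0.76  2.   -0.34  0.89  0.87]
[[418. 163.]
 [415. 202.]
 [236. 202.]
 [232. 163.]
 [343. 181.]
 [307. 181.]
 [343. 197.]
 [307. 197.]]
```

View pics/w2.png

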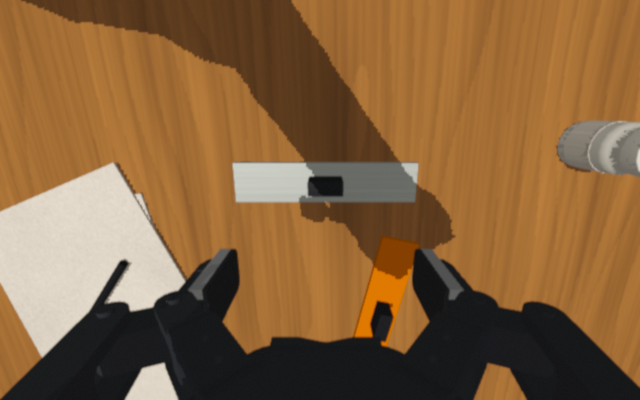

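The predicted bar corners match the image within 1 px: (233,163), (418,163), (416,202), (235,203), with the black grip at (325,186). I descend and grip it by its 36 mm length.

Request:
arm_command(
  steps=[
    [0,0,3,0,0,0],
    [0,0,6,0,0,0],
    [0,0,9,0,0,0],
    [0,0,12,0,0,0],
    [0,0,14,0,0,0],
    [0,0,15.5,0,0,0],
    [0,0,16.5,0,0,0],
    [0,0,16.7,0,0,0],
    [0,0,16.7,0,0,0],
    [0,0,16.7,0,0,0],
  ],
)

```text
t: 4.47
eef_pos: [421.7, -310.4, 14.3]
orientation: [0.001, 0.718, 0.696, 0.0]
force: [-0.4, -0.9, 0.3]
finger_gap: 85.5
```

```bash
python3 - <<'E'
from h import *
after([0,0,16.7,0,0,0])
E
```

```text
cmd [ 420.6  -310.61   13.29] az -1.81 | meas [ 421.71 -310.36   14.28] az -1.73 tilt 0.1 F [-0.4 -0.9  0.3] gap 85.5 t 4.47 j [ 0.14  0.65  0.54  2.07 -0.61  0.58  1.08]
```

Request:
arm_command(
  steps=[
    [0,0,0,0,0,0],
    [0,0,0,0,0,0],
    [0,0,0,0,0,0],
    [0,0,0,0,0,0],
    [0,0,0,0,0,0],
    [0,0,0,0,0,0],
    [0,0,0,0,0,0],
    [0,0,0,0,0,0],
    [0,0,0,0,0,0],
    [0,0,0,0,0,0],
  ],
  fingers=1,
  newtons=50,
)

```text
t: 5.3
eef_pos: [421.0, -310.8, 13.9]
orientation: [0.0, 0.718, 0.696, 0.0]
force: [-0.4, 1.2, 5.7]
finger_gap: 34.7
```

```bash
python3 - <<'E'
from h import *
after([0,0,0,0,0,0])
p,_=load(); 
row([460,-260,150],-1.81); row([502,14,150],90-2.4);row([502,14,150],40)
snap('wrist','w3.png')
E
```

```text
cmd [ 420.6  -310.61   13.29] az -1.81 | meas [ 421.04 -310.85   13.91] az -1.82 tilt 0.06 F [-0.4  1.2  5.7] gap 34.7 t 5.3 j [ 0.14  0.65  0.54  2.07 -0.61  0.58  1.08]
row [5.18, 3.78, -13.67] [0.0, 0.0, -0.0] dist 151.00805071901885
row [32.7, 7.11, -13.67] [0.0, 0.0, -89.41] dist 361.50850430012633
row [32.7, 7.11, -13.67] [0.0, 0.0, -41.81] dist 361.50850430012633
```

View pics/w3.png

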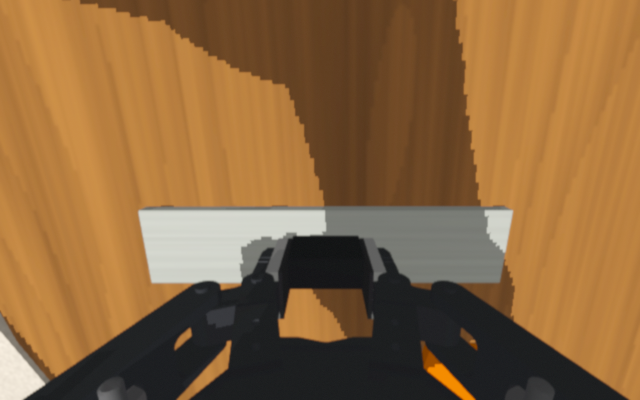

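Gripped (gap 34.7 mm). Next I lift and carry it, turning 89.4°.

Request:
arm_command(
  steps=[
    [0,0,-2,0,0,0],
    [0,0,-4,0,0,0],
    [0.5,0,-6.5,0,0,0],
    [2,0.5,-9,0,0,0],
    [4,1,-11.5,0,0,-5],
    [6.5,1.5,-13.7,0,0,-11],
    [9,2,-13.7,0,0,-17],
    [12,2.5,-13.7,0,0,-23],
    [15,3.2,-13.7,0,0,-29],
    [18,4,-13.7,0,0,-35],
    [21,4.6,-13.7,0,0,-41],
    [24,5.3,-13.7,0,0,-47],
    [27,6,-13.7,0,0,-53],
    [29.5,6.5,-13.7,0,0,-59],
    [31.5,6.9,-13.7,0,0,-65],
    [32.5,7.1,-13.7,0,0,-71],
    [32.7,7.1,-13.7,0,0,-77],
    [32.7,7.1,-13.7,0,0,-83],
    [32.7,7.1,-13.7,0,0,-89.4],
    [32.7,7.1,-13.7,0,0,-89.4],
  ],
)

```text
t: 7.02
eef_pos: [501.4, 14.0, 149.9]
orientation: [-0.001, 0.02, 1.0, 0.0]
force: [0.3, -0.6, -2.6]
finger_gap: 34.9
```

Request:
arm_command(
  steps=[
    [0,0,0,0,0,0],
    [0,0,0,0,0,0],
  ],
)

```text
t: 7.18
eef_pos: [501.7, 13.7, 150.1]
orientation: [-0.0, 0.023, 1.0, -0.0]
force: [-0.3, 0.5, -2.5]
finger_gap: 34.7
```

```bash
python3 - <<'E'
from h import *
after([32.7, 7.1, -13.7, 0, 0, -89.4])
json.dump({k:np.array(v).tolist() for k,v in env.camera_params('wrist').items()},open('w4.json','w'))
snap('wrist','w4.png'); snap('scene','s4.png')
E
```

```text
cmd [501.9   13.98 150.29] az 87.59 | meas [501.66  13.71 150.11] az 87.4 tilt 0.03 F [-0.3  0.5 -2.5] gap 34.7 t 7.18 j [-0.36  0.33  0.32  2.05 -0.15  0.78  1.57]
```

View pics/w4.png

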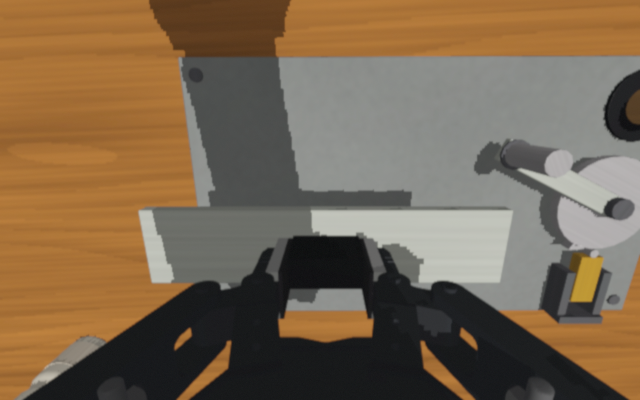

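View pics/s4.png

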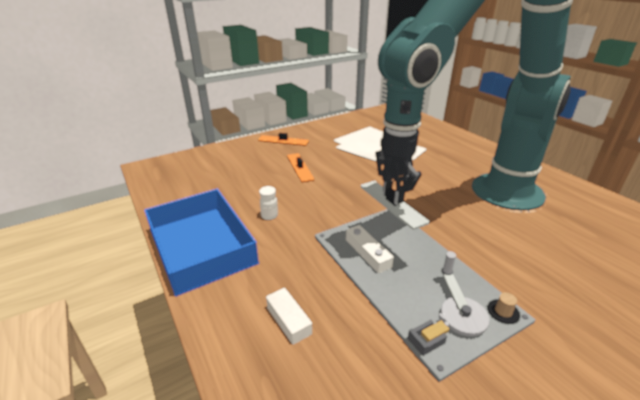

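The bar hangs level in the jaws; the block is behind it and the roller clear at right. I descend short of the block.

Request:
arm_command(
  steps=[
    [0,0,3,0,0,0],
    [0,0,6,0,0,0],
    [0,0,9,0,0,0],
    [0,0,10.5,0,0,0],
    [0,0,11.5,0,0,0],
    [0,0,12,0,0,0],
    [0,0,12.2,0,0,0],
    [0,0,12.2,0,0,0],
    [0,0,12.2,0,0,0],
  ],
)

```text
t: 8.03
eef_pos: [502.8, 14.0, 29.2]
orientation: [0.001, 0.021, 1.0, 0.0]
force: [0.5, 0.0, -3.0]
finger_gap: 35.1
```

```bash
python3 - <<'E'
from h import *
after([0,0,12.2, 0, 0, 0])
row([517,14,28],87.6); row([521,14,28],87.6)
p=env.camera_params('wrist');json.dump({k:np.array(v).tolist() for k,v in p.items()},open('w5.json','w'))
snap('wrist','w5.png')
E
```

```text
cmd [501.9   13.98  28.29] az 87.59 | meas [502.83  14.05  29.23] az 87.58 tilt 0.11 F [ 0.5  0.  -3. ] gap 35.1 t 8.03 j [-0.29  0.55  0.24  2.1  -0.25  0.52  1.67]
row [-1.51, 0.07, 0.03] [0.0, 0.0, -0.01] dist 15.102731347339066
row [-1.91, 0.08, 0.03] [0.0, 0.0, -0.01] dist 19.102145699007774
```

View pics/w5.png

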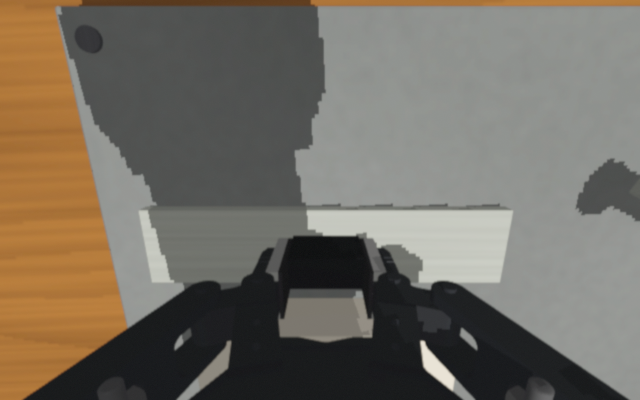

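Request:
arm_command(
  steps=[
    [-0.4,0,0,0,0,0],
    [-0.8,0,0,0,0,0],
    [-1.2,0,0,0,0,0],
    [-1.5,0.1,0,0,0,0],
    [-1.5,0.1,0,0,0,0],
    [-1.5,0.1,0,0,0,0],
  ],
)

```text
t: 8.58
eef_pos: [517.2, 14.5, 28.3]
orientation: [0.0, 0.021, 1.0, 0.0]
force: [-0.6, 1.0, -2.7]
finger_gap: 34.7
```

Request:
arm_command(
  steps=[
    [-0.1,0,0,0,0,0],
    [-0.2,0,0,0,0,0],
    [-0.2,0,0,0,0,0],
  ],
)

```text
t: 8.83
eef_pos: [519.1, 14.2, 28.3]
orientation: [0.0, 0.021, 1.0, -0.0]
force: [0.2, -0.3, -3.4]
finger_gap: 34.9
```

```bash
python3 - <<'E'
from h import *
after([-1.7,0.1,0, 0, 0, 0])
E
```

```text
cmd [518.93  14.26  28.29] az 87.59 | meas [519.11  14.25  28.29] az 87.59 tilt 0.01 F [ 0.2 -0.3 -3.4] gap 34.9 t 8.83 j [-0.29  0.57  0.25  2.06 -0.25  0.54  1.67]
```

Request:
arm_command(
  steps=[
    [-0.1,0,0,0,0,0],
    [-0.15,0,0,0,0,0],
    [-0.15,0,0,0,0,0],
  ],
)

```text
t: 9.08
eef_pos: [520.1, 14.2, 28.2]
orientation: [-0.0, 0.021, 1.0, 0.0]
force: [-0.7, 0.9, -2.3]
finger_gap: 34.8
```

Request:
arm_command(
  steps=[
    [-0.1,0,0,0,0,0],
    [-0.1,0,0,0,0,0],
    [-0.1,0,0,0,0,0],
  ],
)

```text
t: 9.33
eef_pos: [520.1, 14.2, 28.0]
orientation: [-0.001, 0.021, 1.0, 0.0]
force: [-5.1, 0.4, 0.1]
finger_gap: 34.7
```

Request:
arm_command(
  steps=[
    [-0.1,0,0,0,0,0],
    [-0.1,0,0,0,0,0],
    [-0.1,0,0,0,0,0],
  ],
)

```text
t: 9.58
eef_pos: [520.2, 14.2, 27.8]
orientation: [-0.002, 0.021, 1.0, 0.0]
force: [-6.5, 0.6, 1.9]
finger_gap: 34.7
```

```bash
python3 - <<'E'
from h import *
after([-.35,0,0, 0, 0, 0]); print(env.get_state()['wrist_torque'])
E
```

```text
cmd [522.42  14.12  28.29] az 87.59 | meas [520.16  14.19  27.8 ] az 87.59 tilt 0.27 F [-6.5  0.6  1.9] gap 34.7 t 9.58 j [-0.29  0.57  0.25  2.05 -0.25  0.55  1.67]
[ 0.0898952   1.56454817 -0.0830377 ]
```

Contact is at x=520.1, as predicted. I ease off a little and lower.

Request:
arm_command(
  steps=[
    [0.1,0,0,0,0,0],
    [0.1,0,0.1,0,0,0],
    [0.1,0,0.2,0,0,0],
    [0.1,0,0.25,0,0,0],
    [0.1,0,0.25,0,0,0],
    [0.1,0,0.25,0,0,0],
  ],
)

```text
t: 10.08
eef_pos: [520.1, 14.2, 25.9]
orientation: [-0.001, 0.021, 1.0, 0.0]
force: [-8.2, 0.1, 4.6]
finger_gap: 34.7
```

```bash
python3 - <<'E'
from h import *
after([.1,0,.25, 0, 0, 0]); print(env.get_state()['wrist_torque'])
E
```

```text
cmd [521.42  14.16  25.79] az 87.59 | meas [520.09  14.23  25.94] az 87.59 tilt 0.16 F [-8.2  0.1  4.6] gap 34.7 t 10.08 j [-0.29  0.57  0.24  2.05 -0.26  0.55  1.67]
[ 0.04477422  1.53364797 -0.02282466]
```

Request:
arm_command(
  steps=[
    [0,0,0,0,0,0],
    [0,0,0,0,0,0],
    [0,0,0,0,0,0],
    [0,0,0,0,0,0],
    [0,0,0,0,0,0],
    [0,0,0,0,0,0],
  ],
  fingers=-0.6,
)

```text
t: 10.58
eef_pos: [521.9, 14.2, 25.9]
orientation: [0.0, 0.021, 1.0, -0.0]
force: [-0.4, -0.4, 0.2]
finger_gap: 68.2
```

Request:
arm_command(
  steps=[
    [0,0,-1,0,0,0],
    [0,0,-3,0,0,0],
    [0,0,-6,0,0,0],
    [0,0,-9,0,0,0],
    [0,0,-12,0,0,0],
    [0.5,0,-15,0,0,0],
    [2,0,-16,0,0,0],
    [2,0,-16,0,0,0],
    [2,0,-16,0,0,0],
  ],
)

```text
t: 11.33
eef_pos: [501.6, 15.2, 186.9]
orientation: [0.001, 0.021, 1.0, 0.0]
force: [-0.3, 0.8, 0.3]
finger_gap: 68.5
```

```bash
python3 - <<'E'
from h import *
after([2,0,-16, 0, 0, 0])
p=env.camera_params('wrist');json.dump({k:np.array(v).tolist() for k,v in p.items()},open('w6.json','w'))
im=snap('wrist','w6.png'); c=cam(p)
st=(516.6,114.2,-.042)
print(proj(place([(-14,-200,20),(30,-200,20),(30,0,20),(-14,0,20)],st),c).round(1).tolist())
print(proj(place([(30,-170,46),(70,-170,46),(70,-30,46),(30,-30,46)],st),c).round(1).tolist())
E
```

```text
cmd [501.44  15.   185.79] az 87.59 | meas [501.57  15.21 186.87] az 87.61 tilt 0.14 F [-0.3  0.8  0.3] gap 68.5 t 11.33 j [-0.39  0.28  0.34  2.02 -0.12  0.86  1.55]
[[231.4, 179.3], [234.9, 217.9], [413.9, 217.9], [417.4, 179.4]]
[[256.6, 226.4], [259.0, 261.3], [389.7, 261.3], [392.1, 226.5]]
```

View pics/w6.png

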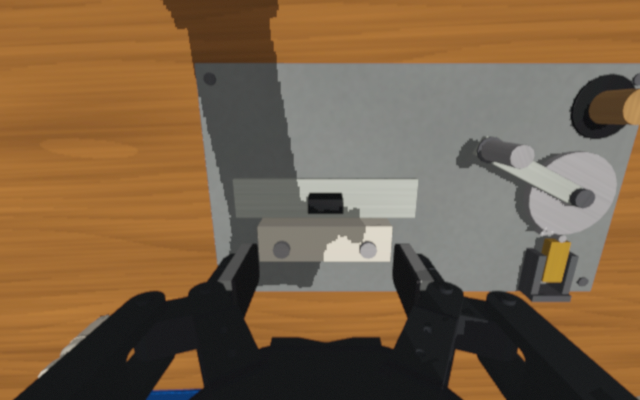

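```bash
python3 - <<'E'
from h import *
im=cv2.imread('pics/w6.png')
cv2.imwrite('pics/w6c.png',cv2.resize(im[170:270,225:425],None,fx=4,fy=4,interpolation=cv2.INTER_CUBIC))
for q in ['roller_mid','tensioner']: print(q,env.look_for('wrist',q))
c=cam(json.load(open('w6.json'))); print('roller top at',ray((521,157),90,c), 'pivot',ray((582,198),50,c))
E
```

```text
roller_mid [{'location': [560.0, 181.5], 'p': 0.81}]
tensioner [{'location': [560.2, 180.0], 'p': 0.89}, {'location': [437.7, 157.1], 'p': 0.59}]
roller top at [471.09448644 176.57231483  90.        ] pivot [521.2606255  269.34544319  50.        ]
```

View pics/w6c.png

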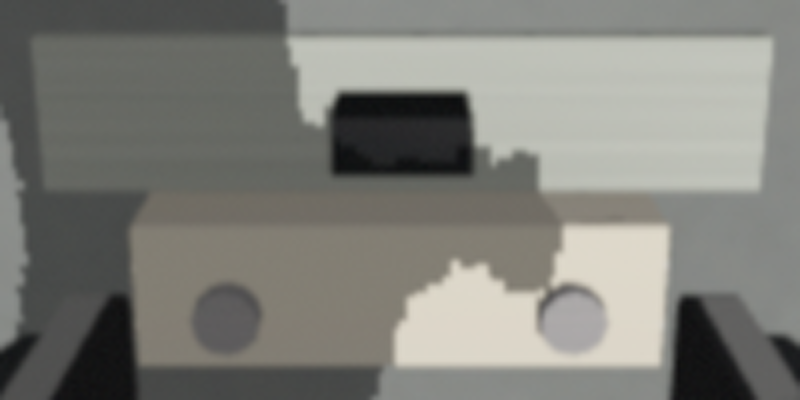

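The seam shows no plate between the bar edge and the block face, and the bar overhangs both block ends by similar amounts, so it is flush. The roller measured at (471,177) agrees with the model. I shut the fingers and go in front of the roller.

```bash
python3 - <<'E'
from h import *
row([428,175,150],87.59);row([428,175,50],87.59)
E
```

```text
row [8.01, 15.68, 3.58] [0.0, 0.0, -0.0] dist 179.6509325316212
row [8.01, 15.68, 13.58] [0.0, 0.0, -0.0] dist 222.33411245124105
```

Request:
arm_command(
  steps=[
    [1.5,3,0.6,0,0,0],
    [3,6,1.2,0,0,0],
    [4.5,9,2,0,0,0],
    [6,12,2.8,0,0,0],
    [7.3,14.5,3.4,0,0,0],
    [8,15.7,4.5,0,0,0],
    [8,15.7,7,0,0,0],
    [8,15.7,9.5,0,0,0],
    [8,15.7,12,0,0,0],
    [8,15.7,13.3,0,0,0],
    [8,15.7,13.6,0,0,0],
    [8,15.7,13.6,0,0,0],
    [8,15.7,13.6,0,0,0],
  ],
  fingers=1,
)

```text
t: 12.57
eef_pos: [428.5, 175.2, 49.7]
orientation: [-0.0, 0.021, 1.0, -0.0]
force: [0.1, -0.5, -0.3]
finger_gap: 0.4
```

```bash
python3 - <<'E'
from h import *
after([8, 15.7, 13.6, 0, 0, 0]); snap('wrist','w7.png'); snap('scene','s7.png')
for th in [0,.2,.4,.5,.6,.7,.8,.82]:
    r=place([(-110*np.sin(.45-th),160-110*np.cos(.45-th),66)],(516.6,114.2,-.042))[0]
    print(th,r.round(1),end=' '); row([r[0]-21,r[1],50],87.59)
E
```

```text
cmd [428.12 175.23  49.79] az 87.59 | meas [428.45 175.15  49.72] az 87.57 tilt 0.02 F [ 0.1 -0.5 -0.3] gap 0.4 t 12.57 j [-0.62  0.46  0.19  2.18 -0.17  0.52  1.23]
0 [471.4 177.1  66. ] row [-2.21, 0.28, -0.02] [0.0, 0.0, -0.0] dist 22.31765960216115
0.2 [491.7 168.7  66. ] row [-4.28, -0.47, -0.02] [0.0, 0.0, -0.0] dist 43.030910980514854
0.4 [513.2 164.5  66. ] row [-6.45, -0.8, -0.02] [0.0, 0.0, -0.0] dist 64.9824092573106
0.5 [524.2 164.1  66. ] row [-7.55, -0.8, -0.02] [0.0, 0.0, -0.0] dist 75.90616156723938
0.6 [535.2 164.7  66. ] row [-8.64, -0.69, -0.02] [0.0, 0.0, -0.0] dist 86.69898569275112
0.7 [546.  166.4  66. ] row [-9.72, -0.47, -0.02] [0.0, 0.0, -0.0] dist 97.31436026623932
0.8 [556.7 169.2  66. ] row [-10.77, -0.15, -0.02] [0.0, 0.0, -0.0] dist 107.714157436351
0.82 [558.8 169.9  66. ] row [-10.98, -0.07, -0.02] [0.0, 0.0, -0.0] dist 109.7652546798112
```

View pics/w7.png

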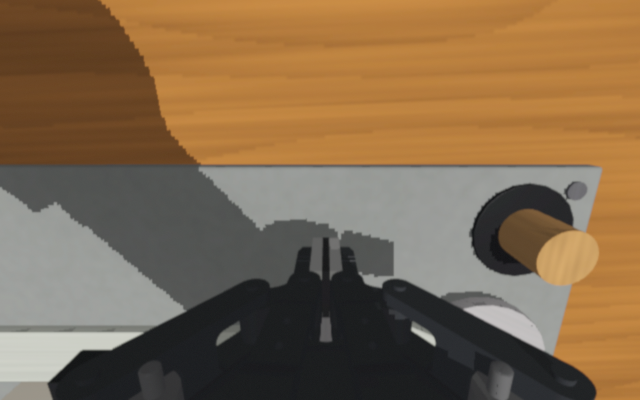

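View pics/s7.png

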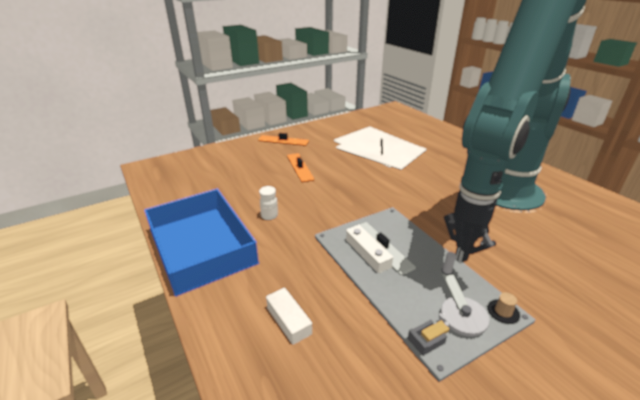

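Request:
arm_command(
  steps=[
    [-1,0.1,0,0,0,0],
    [-2,0.2,0,0,0,0],
    [-2.6,0.1,0,0,0,0],
    [-3.2,-0.1,0,0,0,0],
    [-3.8,-0.3,0,0,0,0],
    [-4.3,-0.5,0,0,0,0],
    [-4.9,-0.6,0,0,0,0],
    [-5.5,-0.7,0,0,0,0],
    [-6,-0.8,0,0,0,0],
    [-6.5,-0.8,0,0,0,0],
    [-6.5,-0.8,0,0,0,0],
  ],
)

```text
t: 13.58
eef_pos: [492.0, 164.0, 49.1]
orientation: [-0.001, 0.021, 1.0, -0.0]
force: [-5.7, -0.2, 0.2]
finger_gap: -0.1
```

```bash
python3 - <<'E'
from h import *
after([-6.5, -0.8, 0, 0, 0, 0])
E
```

```text
cmd [492.72 164.5   49.79] az 87.59 | meas [492.01 164.04  49.07] az 87.58 tilt 0.17 F [-5.7 -0.2  0.2] gap -0.1 t 13.58 j [-0.54  0.52  0.2   2.05 -0.18  0.58  1.3 ]
```

Request:
arm_command(
  steps=[
    [-0.5,0,0,0,0,0],
    [-1,0,0,0,0,0],
    [-1.5,0,0,0,0,0],
    [-2,0.1,0,0,0,0],
    [-2.5,0.2,0,0,0,0],
    [-3,0.3,0,0,0,0],
    [-3.4,0.3,0,0,0,0],
    [-3.8,0.5,0,0,0,0],
    [-4.2,0.6,0,0,0,0],
    [-4.2,0.6,0,0,0,0],
    [-4.2,0.6,0,0,0,0],
  ],
)

```text
t: 14.5
eef_pos: [533.1, 168.5, 48.8]
orientation: [-0.002, 0.021, 1.0, -0.0]
force: [-7.0, -0.7, 0.4]
finger_gap: -0.1
```

```bash
python3 - <<'E'
from h import *
after([-4.2, 0.6, 0, 0, 0, 0])
snap('wrist','w8.png'); snap('scene','s8.png'); 
a=snap('side','d8.png'); cv2.imwrite('pics/d8c.png',cv2.resize(a[120:220,235:345],None,fx=5,fy=5,interpolation=cv2.INTER_CUBIC))
a=cv2.imread('pics/s8.png'); cv2.imwrite('pics/s8c.png',cv2.resize(a[200:380,310:540],None,fx=3,fy=3,interpolation=cv2.INTER_CUBIC))
E
```

```text
cmd [534.94 168.73  49.79] az 87.59 | meas [533.09 168.5   48.79] az 87.61 tilt 0.27 F [-7.  -0.7  0.4] gap -0.1 t 14.5 j [-0.52  0.58  0.2   1.95 -0.18  0.64  1.32]
```

View pics/s8c.png

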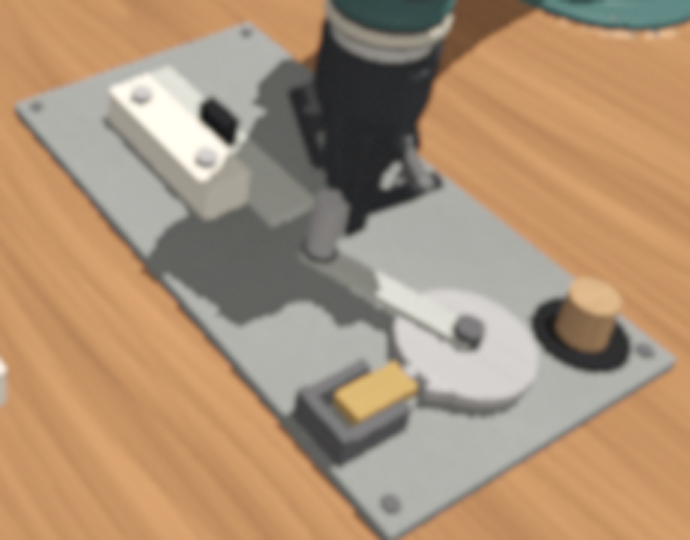

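View pics/d8c.png

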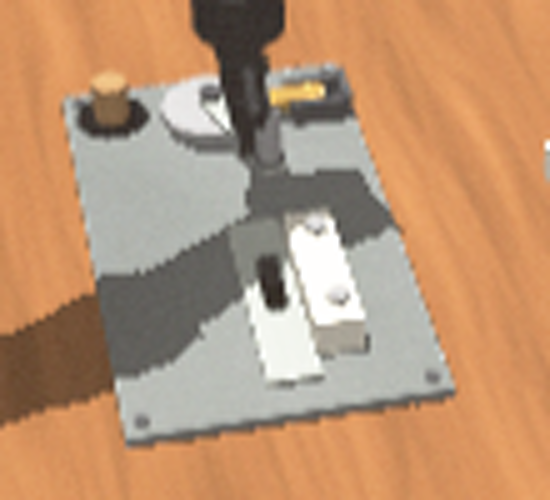

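View pics/w8.png

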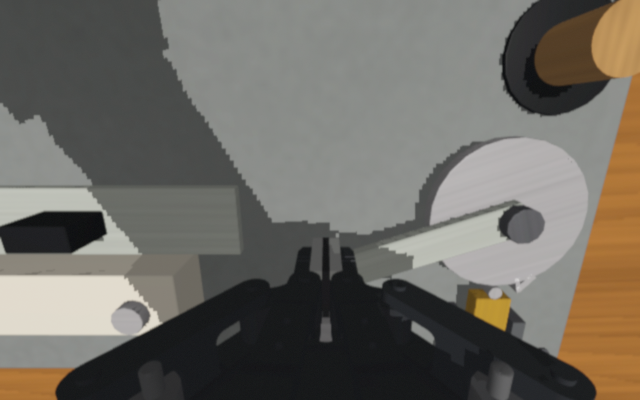

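```bash
python3 - <<'E'
from h import *
S=cam(env.camera_params('scene'));v=np.load('v.npy')
st=(516.6,114.2,-.042)
for th in [.6,.7,.75,.8,.85,.9]:
    l=lambda z:place([(-110*np.sin(.45-th),160-110*np.cos(.45-th),z)],st)
    print(th,[((proj(l(z),S,k)[0]-[310,200])*3).round(1).tolist() for z in (90,40) for k in (0,v[6])])
l=place([(-47.8,61,90)],st); print('rest check', ((proj(l,S)[0]-[300,160])*2.75).round(1), 'seen 414,260')
l=place([(0,160,48)],st); print('pivot', ((proj(l,S)[0]-[310,200])*3).round(1))
c=cam(env.camera_params('wrist'))
for th in [.6,.7,.75,.8,.85,.9]:
    print(th,proj(place([(-60*np.sin(.45-th),160-60*np.cos(.45-th),40),(-80*np.sin(.45-th),160-80*np.cos(.45-th),40),(0,160,48)],st),c).round(1).tolist())
E
python3 - <<'E'
import cv2
im=cv2.imread('pics/w8.png'); cv2.imwrite('pics/w8c.png',cv2.resize(im[130:310,340:600],None,fx=3,fy=3,interpolation=cv2.INTER_CUBIC))
E
```

```text
0.6 [[344.7, 182.9], [343.6, 182.2], [334.7, 234.7], [333.5, 233.7]]
0.7 [[335.0, 190.1], [334.0, 189.3], [325.3, 242.0], [324.1, 241.0]]
0.75 [[330.7, 194.0], [329.6, 193.2], [321.0, 245.9], [319.9, 244.9]]
0.8 [[326.6, 198.1], [325.6, 197.4], [317.0, 250.2], [315.9, 249.1]]
0.85 [[322.8, 202.4], [321.9, 201.7], [313.3, 254.6], [312.3, 253.6]]
0.9 [[319.4, 207.0], [318.5, 206.3], [310.0, 259.2], [308.9, 258.2]]
rest check [414.9 257.5] seen 414,260
pivot [469.6 322.3]
0.6 [[406.7, 237.2], [371.1, 242.1], [525.4, 227.6]]
0.7 [[408.0, 246.9], [373.3, 254.8], [525.4, 227.6]]
0.75 [[409.1, 251.5], [374.8, 260.9], [525.4, 227.6]]
0.8 [[410.4, 256.1], [376.7, 266.9], [525.4, 227.6]]
0.85 [[411.9, 260.5], [379.0, 272.7], [525.4, 227.6]]
0.9 [[413.6, 264.9], [381.5, 278.3], [525.4, 227.6]]
```

View pics/w8c.png

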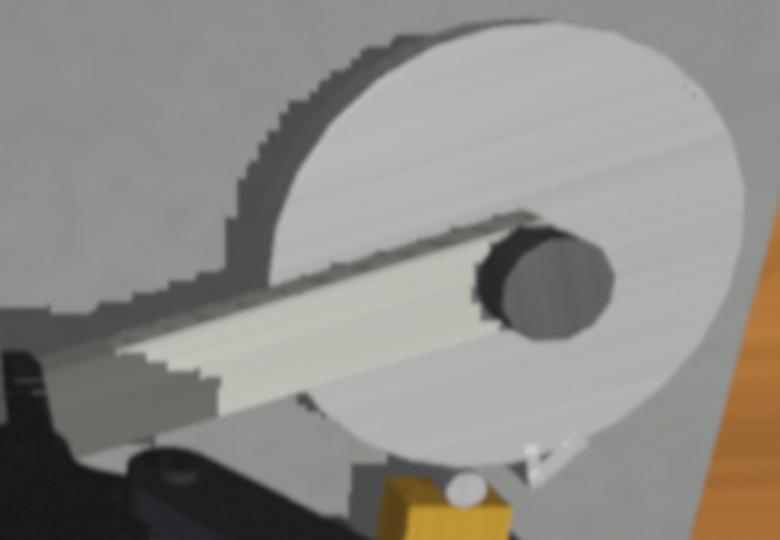

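The wrist view puts the bar of the arm at about 0.78 rad, with its tooth at crop (555,460) past the pawl tip at (467,490). I go 2 mm further and let it settle.

Request:
arm_command(
  steps=[
    [-0.1,0,0,0,0,0],
    [-0.2,0,0,0,0,0],
    [-0.2,0,0,0,0,0],
    [-0.2,0,0,0,0,0],
    [-0.2,0,0,0,0,0],
    [-0.2,0,0,0,0,0],
    [-0.2,0,0,0,0,0],
    [-0.2,0,0,0,0,0],
    [-0.2,0,0,0,0,0],
    [-0.2,0,0,0,0,0],
  ],
)

```text
t: 15.48
eef_pos: [534.7, 168.8, 48.8]
orientation: [-0.003, 0.021, 1.0, -0.0]
force: [-7.6, 0.4, 0.4]
finger_gap: -0.1
```

```bash
python3 - <<'E'
from h import *
after([-0.2, 0, 0, 0, 0, 0])
p=env.camera_params('wrist'); im=snap('wrist','w9.png'); c=cam(p); st=(516.6,114.2,-.042)
print(proj(place([(30,0,20),(-14,0,20),(30,-30,46)],st),c).round(1).tolist())
for th in [.7,.75,.8,.85]:
    print(th,proj(place([(-60*np.sin(.45-th),160-60*np.cos(.45-th),40)],st),c).round(1).tolist())
S=env.camera_params('scene'); a=snap('scene','s9.png')
E
```

```text
cmd [536.94 168.64  49.79] az 87.59 | meas [534.65 168.83  48.79] az 87.64 tilt 0.29 F [-7.6  0.4  0.4] gap -0.1 t 15.48 j [-0.52  0.58  0.2   1.95 -0.18  0.64  1.32]
[[238.6, 252.4], [232.7, 185.6], [171.4, 273.2]]
0.7 [[407.5, 244.0]]
0.75 [[408.5, 248.7]]
0.8 [[409.8, 253.3]]
0.85 [[411.4, 257.8]]
```

View pics/w9.png

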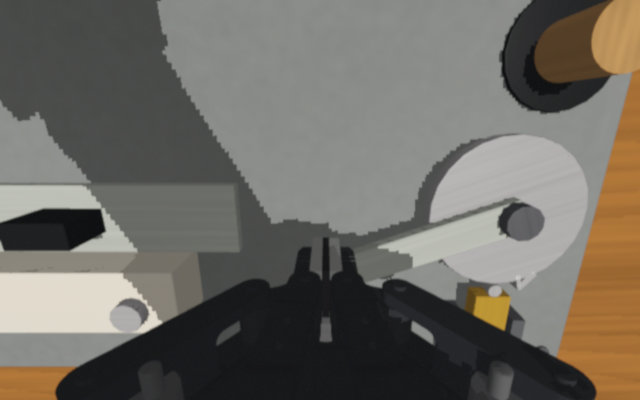

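View pics/s9.png

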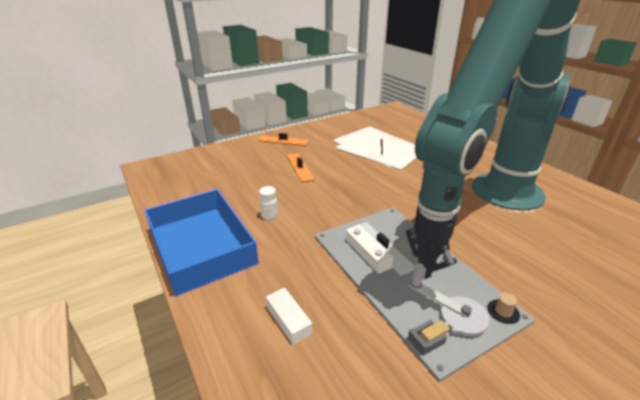

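The bar's corners sit where predicted ((238,252) and (233,185)), the bottle has not moved from scene (268,203), and the tensioner arm is held at about 0.8 rad with 7.6 N. I hand in now.

```bash
python3 - <<'E'
from h import *
print(env.close_job()); 
E
```

```text
the job is handed in; nothing more can be done
None
```

I laid the straightedge flush against the idler block and released it, then handed the job in at 15.5 s (no verdict is reported) with the gripper still holding the tensioner past its click.

- **Straightedge:** I gripped the silver bar by its black grip and slid it up to the block. It touched at x = 520.1 mm, against 520.5 predicted. I lowered it onto the plate and let go. A close-up showed no plate between bar and block, and the bar overhanging both ends of the block.
- **Tensioner:** I pushed the roller with closed fingers to about 0.79 rad (0.78 from the picture, plus a 2 mm further push). The tooth was visibly past the pawl, and the fingers were pressing with 7.6 N when I handed in.
- **Pill bottle:** it had not moved in the scene picture.

No check failed. The first two-camera estimate of the station was about 4 mm off in y, and the wrist camera and the contact with the block settled it. In some pictures the trained networks' points for the block, roller and pivot were well off, so I measured those parts from the pictures myself. The arm angle is my own reading from the pictures and is good to roughly 0.03 rad.

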